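Put the inspection lamp on charge in the working bay

ROBOT

A 6-joint arm with a two-finger parallel gripper is mounted at the origin on the work surface. World frame = base frame: x ahead of the robot, y to its left, z up, the work surface at z = 0. Lengths are in mm, angles in degrees, forces in N, time in s.
With the tool pointing down it reaches from about 300 to 850 mm from the base axis. Payload 4.2 kg.
Tool frame: the origin (TCP) lies midway between the tips of the shut fingers; the grasp point (between the pads) lies 19 mm behind it; z points along the fingers, y is the line along which they close (so a half turn about z gives the same grasp; the last joint's range is limited). The gripper opens to 91 mm and grips with 3 to 60 N. Pads are 32 mm wide; open, the fingers measure 118 mm over their backs; the gripper's body (76 mm by 178 mm) begins 60 mm behind the grasp point.
Start: joints at [-70.015, 18.312, 89.639, -0, 72.044, -1.146], TCP at [207.29, -536.353, 213.976] pointing down, gripper open.
Joint ranges: [-177.97, 177.97], [-48.28, 115.42], [12.27, 149.76], [-77.06, 257.06], [2.81, 150.46], [-146.56, 146.56]. Speed limits (degrees/s): [147.25, 147.25, 180, 180, 180, 180].

INTERFACE

Orientations are given as [roll, pitch, yaw] about the fixed x, y, z axes, in that order (R = Rz(yaw) Ry(pitch) Rx(roll)).
In Python, from cell import manip gives the robot as it stands.
- The arm moves only by the tool step_arm, never from a script. Its arguments are lists of equal length, an entry for each row: "xyz": the shift along the tool's x, y, z in cm, a list of three; "dr": the turn, a rotation vector about the tool's x, y, z in rad, a list of three; "fingers": the closure in counts, from 0 (fully open) to 255 (shut). A call has 1 to 5 rows; each row shifts and turns the commanded pose from where the row before left it, along the tool's axes as they then stand; what a row does not reach is not made up. A row lasts 1/12 s, in which the tool goes at most 41.7 mm and 7.16 degrees, less where a joint would pass 70% of its speed; a pose out of reach is approached as far as the arm can. A call with a gripper value outside its range is refused whole. The fingers move at their own pace and stop on an object; "newtons" is the grip in N (left out, the last holds). Time passes only in rows, so rows that do not move let the fingers close. It gives the time, the measured TCP pose, the force, the opening and the grip force at its end, in the units of the state.
- manip.get_obs(): the state, without advancing time (a new reading comes with each control period).
- manip.capture(name): name is "scene" or "top" or "wrist"; returns the picture (480x640x3 uint8, red, green, blue); there is no depth.
- manip.camera_params(name): a dict with "K" (3x3 intrinsics, pixels), "extrinsics" (4x4, takes a point from camera to world coordinates); the wrist camera has in their place "hand_eye" (4x4, takes a point from camera to tool coordinates, whose origin is the TCP and whose axes are the flange's). Camera axes: x right, y down, z forward; pixel columns grow to the right and rows downward; lengths in mm; the calibration is good to about 2 mm. The wrist camera is an equidistant fisheye: a pixel r from the principal point sees the ray r / f radians off the axis. A picture is of the moment at which its call begins: read the wrist's pose just before it. camera_params takes no time and is no camera call.
- manip.sign_off(): hands the job in; it is judged then, once.
The state is a dict: "time_s": time; "q": joint angles; "dq": joint speeds; "effort": joint torques, N m; "position": TCP position; "tool_rot": TCP orientation; "wrist_force": force on the tool from outside, world axes, zero at the start; "ft_torque": the same for the moment, N m; "opening": opening from 0.0 (shut) to 1.0 (fully open); "grasp_force": force on a finger pad.
Only numpy, scipy, OpenCV 4.12 (cv2) and the standard library are available. Lean on these libraries where they do the work, as an engineer would, in place of code of your own. Each camera call takes 0.05 s, during which the arm holds its last target. There are 200 camera calls.

TASK

Take the inspection lamp out of the blue sleeve and put it on charge in the grey dock: black foot first, fully home, lens up, in the empty bay that shows the green pilot light (the bay showing red is out of order). Leave the lamp that is already charging and everything else on the bench alone.

Things in the scene. Friction and masses are not known exactly. Their poses are not given: they have to be found in the camera images.
- lamp_center (a point): Centre of the lamp to move: a box 180 long, 42 wide, 36 mm high, 0.2 to 0.4 kg, flat on the bench, white lens up; one half is the yellow head, the other the black foot with brass contacts. x runs along the length to the head end (90 mm off), z up through the lens. At the start the head is in the blue sleeve and 80 to 105 mm of the foot sticks out towards the robot.
- lamp_foot (a point): Centre of the end face of that lamp's black foot, 90 mm from lamp_center along the lamp's -x; same axes.
- spare_center (a point): Centre of the other, identical lamp, already charging in one bay of the grey dock, foot fully in; x points to its yellow head, which sticks 80 mm out of the dock towards the robot. Leave it alone.
- sleeve: Fixed blue storage sleeve, 100 mm wide, 52 high: one bay 58 mm wide, 46 high, open only at the front, roofed; its floor is the bench. Origin: centre of the underside. x points inwards: front edge at -55 mm, inner back wall at +45. In front of sleeve and dock, as near as 0.36 m from the robot's axis and 0 to 0.2 m to the robot's right, the bench is clear once the lamp is out.
- dock: Fixed light grey charging dock, 300 mm wide, 52 high. Three equal bays at y = -100, 0, +100 mm, each 58 wide, 46 high, open only at the front, roofed; their floor is the bench. Origin: centre of the underside. x points inwards: front edge at -55 mm, inner back wall at +45. On the roof a green dome marks one empty bay, a red dome the other; the bay in use has none. Which is which varies.
- green_bay (a point): Where a lamp's centre lies when home in the bay with the green dome (26 mm across, on the dock's roof, 65 mm above the bench): 18 mm above the bench, 46 mm in front of the dock's origin line. Axes as the dock's: x points into the bay. Home: foot along +x, nearly touching the back wall (1 mm), head along -x, 80 mm of it outside.
- red_bay (a point): The same point of the empty bay with the red dome (out of order).
- spray_can: Bystander: aluminium and blue spray can standing, 65 mm diameter, 190 mm tall. Leave it alone.
- sanding_block: Bystander: orange hand sanding block lying flat, 110 x 58 x 34 mm. Leave it alone.
- tape_roll: Bystander: blue ring-shaped roll lying flat, 100 mm outside diameter, 36 mm high. Leave it alone.
- filler_tin: Bystander: steel tin with a red cap standing, 96 mm diameter, 70 mm tall. Leave it alone.
- hammer: Bystander: hammer lying flat. Leave it alone.
- screwdriver: Bystander: screwdriver lying flat. Leave it alone.
- mug: Bystander: white mug standing, 80 mm diameter, 90 mm tall. Leave it alone.
There are look-alikes about, which are no part of the job. Leave any orange or pink look-alike of the part that bears lamp_center alone.

How it is judged (in metres and radians):
At the end, for the whole second after the job is handed in: The lamp lies lens up (within 0.15 rad) on the bench in the dock's green-pilot bay, foot inwards, at most 12 mm short of home, foot and centre within 20 mm of the bay's centre line; spare lamp within 15 mm and bystanders within 25 mm of where they stood (x of lamp_foot in the frame of green_bay between 0.078 and 0.1 m and y of lamp_foot in the frame of green_bay between -0.02 and 0.02 m and y of lamp_center in the frame of green_bay between -0.02 and 0.02 m and x of lamp_center in the frame of green_bay below 0.012 m and z of lamp_center in the frame of green_bay below 0.008 m and angle between lamp_center's own z axis and vertical below 0.15 rad); the robot touches nothing.
It fails at once if the lamp already charging was moved by more than 15 mm (distance of spare_center from where it was at the start of the episode above 0.015 m).
It fails at once if another thing on the bench was moved by more than 25 mm (distance of any of spray_can, sanding_block, tape_roll, filler_tin, hammer, screwdriver, mug from where it was at the start of the episode above 0.025 m).
It also fails if it takes over 72 s, if anything falls off the work surface, if the arm or the gripper's body presses on something with over 40 N, if the wrist force passes 120 N, or if a joint passes its speed limit or range.

## Working session

There is one attempt and no reset: what is moved stays moved. The work goes in short steps, Python scripts to look and compute and a tool call to move; the robot and the scene stay as the last step left them, time stands still between calls to the robot, and variables do not carry over. Pictures are saved under pics/ and viewed, at most 10 in all, crops included, and the job is handed in when it is done.

Besides the shell and the picture viewer there is one more tool, called after "Call:" as name(argument=value, ...) on one line, values as JSON. step_arm: Moves the arm, as the interface text tells. Its arguments: {"type":"object","properties":{"xyz":{"type":"array"},"dr":{"type":"array"},"fingers":{"type":"array"},"newtons":{"type":"number"}},"required":["xyz","dr","fingers"]}

```bash
mkdir -p pics; ls
python3 - <<'E'
from cell import manip
import cv2, numpy as np
for n in ("scene","top"):
    im=manip.capture(n); cv2.imwrite(f"pics/{n}0.png",im[:,:,::-1]); p=manip.camera_params(n)
    print(n,np.round(p["K"],1).tolist(),np.round(p["extrinsics"],3).tolist())
print(manip.get_obs()); p=manip.camera_params("wrist"); print({k:np.round(v,3).tolist() if not isinstance(v,str) else v for k,v in p.items()})
E
```

```text
pics
scene [[534.9, 0.0, 322.4], [0.0, 534.9, 252.1], [0.0, 0.0, 1.0]] [[-0.37, 0.757, -0.539, 1205.142], [0.929, 0.293, -0.227, 212.398], [-0.014, -0.585, -0.811, 1106.68], [0.0, 0.0, 0.0, 1.0]]
top [[483.2, 0.0, 320.6], [0.0, 483.2, 237.4], [0.0, 0.0, 1.0]] [[-0.001, -0.996, 0.094, 360.405], [-1.0, 0.002, 0.007, -71.573], [-0.007, -0.094, -0.996, 1461.789], [0.0, 0.0, 0.0, 1.0]]
{'time_s': 0.1, 'q': array([-7.00139383e+01,  1.83488786e+01,  8.96977923e+01, -1.29868087e-03,
        7.20415757e+01, -1.14536880e+00]), 'dq': array([ 0.09539928, -0.07049444, -0.11176321,  0.00580626, -0.05967897,
        0.10838408]), 'effort': array([-9.54351606e-06, -4.13333702e+01, -2.32510418e+01,  7.28037511e-02,
        4.21670463e-02, -4.24679445e-05]), 'position': array([ 207.14677775, -535.9371043 ,  213.20630518]), 'tool_rot': array([-1.79911746e+02, -5.29426213e-04,  2.11318315e+01]), 'wrist_force': array([ 0.05964719,  0.73261401, -0.5719286 ]), 'ft_torque': array([ 0.00735754,  0.01805953, -0.0238014 ]), 'grasp_force': 0.0, 'opening': 0.9986448406918184}
{'K': [[371.648, 0.0, 316.267], [0.0, 371.648, 243.427], [0.0, 0.0, 1.0]], 'hand_eye': [[-0.001, -0.969, -0.246, 68.781], [1.0, -0.001, -0.0, 0.816], [0.0, -0.246, 0.969, -170.267], [0.0, 0.0, 0.0, 1.0]]}
```

View pics/top0.png

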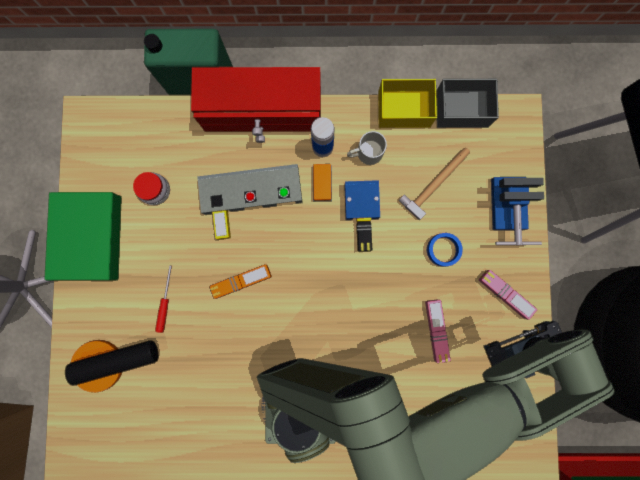

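View pics/scene0.png

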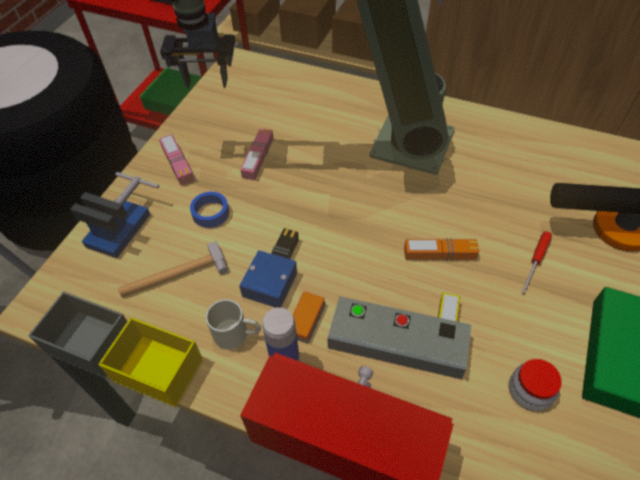

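The top view shows these lamp-like things:
- (364,235): black foot sticking out of the blue sleeve (362,200).
- (221,225): yellow head in the dock, the spare that is already charging.
- (240,281): orange look-alike.
- (437,330) and (508,293): pink look-alikes.

The one at (364,235) fits, because its foot with brass contacts sticks out of the blue sleeve. The green dome is at (284,192), on the dock's right-hand bay, and the red dome is at (250,197), on the middle bay. I'll measure and confirm with a crop.

```bash
cat > h.py <<'E'
import cv2, numpy as np
from cell import manip
from scipy.spatial.transform import Rotation as R
def cast(cam,px,z):
    p=manip.camera_params(cam); K=np.array(p["K"]); E=np.array(p["extrinsics"])
    px=np.atleast_2d(px).astype(float); d=(np.linalg.inv(K)@np.c_[px,np.ones(len(px))].T).T@E[:3,:3].T
    o=E[:3,3]; return o+d*((z-o[2])/d[:,2])[:,None]
def wcast(px,z,obs):
    p=manip.camera_params("wrist"); K=np.array(p["K"]); H=np.array(p["hand_eye"])
    T=np.eye(4); T[:3,:3]=R.from_euler("xyz",obs["tool_rot"],degrees=True).as_matrix(); T[:3,3]=obs["position"]
    E=T@H; px=np.atleast_2d(px).astype(float); v=(px-K[:2,2])/K[0,0]; th=np.linalg.norm(v,axis=1,keepdims=True)
    d=np.c_[v/np.maximum(th,1e-9)*np.sin(th),np.cos(th)]@E[:3,:3].T; o=E[:3,3]
    return o+d*((z-o[2])/d[:,2])[:,None]
def mask(im,lo,hi,roi):
    m=cv2.inRange(cv2.cvtColor(im,cv2.COLOR_RGB2HSV),lo,hi); o=np.zeros_like(m); a,b,c,d=roi; o[b:d,a:c]=m[b:d,a:c]; return o
def big(m):
    c=max(cv2.findContours(m,cv2.RETR_EXTERNAL,cv2.CHAIN_APPROX_NONE)[0],key=cv2.contourArea); return c
E
python3 - <<'E'
from h import *
im=cv2.imread("pics/top0.png")[:,:,::-1].copy()
cv2.imwrite("pics/crop0.png",cv2.resize(im[150:275,190:400,::-1],None,fx=3.8,fy=3.8,interpolation=cv2.INTER_CUBIC))
for n,lo,hi,roi,z in [("green",(45,120,80),(75,255,255),(260,170,305,215),62),("red",(0,150,80),(8,255,255),(235,180,265,212),62),
   ("sleeve",(100,100,40),(125,255,255),(335,170,390,225),52),("foot",(0,0,0),(179,255,60),(350,219,380,260),36)]:
    c=big(mask(im,lo,hi,roi)); r=cv2.minAreaRect(c); b=cv2.boxPoints(r); m=cv2.moments(c)
    print(n,cv2.contourArea(c),np.round(r[0],1),np.round(cast("top",[r[0]],z)[0],1)); print(np.round(np.c_[b,cast("top",b,z)[:,:2]],1).tolist())
E
```

```text
green 43.5 [283.2 191.8] [627.3  48.2  62. ]
[[278.0, 192.0, 626.6, 63.6], [283.5, 186.5, 643.0, 47.5], [288.5, 191.5, 628.0, 32.7], [283.0, 197.0, 611.7, 48.8]]
red 32.0 [249.5 196. ] [614.9 147.3  62. ]
[[246.0, 193.0, 623.9, 157.7], [253.0, 193.0, 623.8, 137.1], [253.0, 199.0, 606.0, 136.9], [246.0, 199.0, 606.0, 157.4]]
sleeve 1143.0 [362.  199.5] [ 605.5 -183.6   52. ]
[[345.0, 181.0, 661.1, -133.8], [379.0, 181.0, 660.8, -234.4], [379.0, 218.0, 550.4, -233.1], [345.0, 218.0, 550.6, -133.2]]
foot 169.0 [364. 240.] [ 486.9 -189.7   36. ]
[[357.0, 230.0, 516.8, -169.3], [371.0, 230.0, 516.7, -210.8], [371.0, 250.0, 457.2, -210.1], [357.0, 250.0, 457.3, -168.8]]
```

View pics/crop0.png

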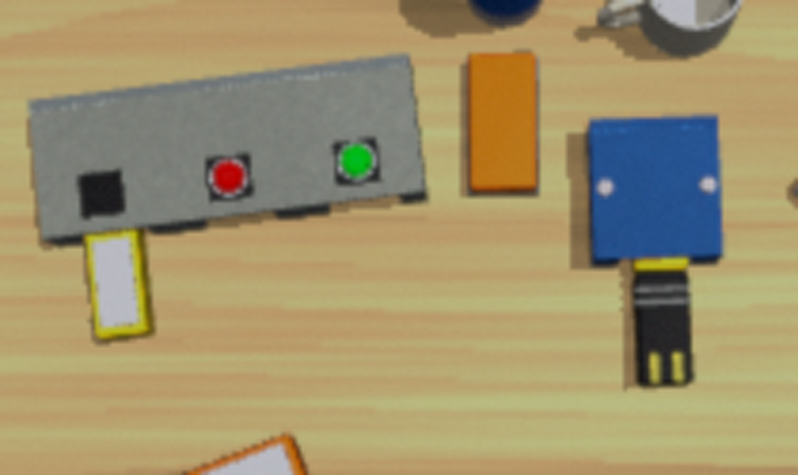

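The crop confirms it. The lamp is the black foot with brass contacts at (662,325) in the crop, sticking out of the blue sleeve. Green is at (357,160), the dock's right bay. I'll move to above the foot while measuring the dock.

Call:
step_arm(xyz=[[3.6,-1.8,0],[3.6,-1.8,0],[3.4,-2.2,0],[3,-2.8,0],[3,-2.8,0]], dr=[[0,0,0.123],[0,0,0.123],[0,0,0.123],[0,0,0],[0,0,0]], fingers=[0,0,0,0,0], newtons=40)

```text
time_s: 0.52
position: [351.6, -399.4, 213.6]
tool_rot: [-180.0, 0.0, 0.9]
wrist_force: [0.1, -1.6, -0.9]
opening: 1.002
grasp_force: 0.0
```

Run:
```python
from h import *
im=cv2.imread("pics/top0.png")[:,:,::-1].copy()
m=mask(im,(0,0,80),(179,45,180),(194,155,306,215)); m=cv2.morphologyEx(m,cv2.MORPH_CLOSE,np.ones((9,9))); m=cv2.morphologyEx(m,cv2.MORPH_OPEN,np.ones((5,5)))
c=big(m); r=cv2.minAreaRect(c); b=cv2.boxPoints(r); print(cv2.contourArea(c)); print(np.round(np.c_[b,cast("top",b,52)[:,:2]],1).tolist())
# hand-read corners from crop: FL FR BR BL
h=np.array([[42,238],[425,192],[408,57],[30,102]])/3.8+[190,150]; w=cast("top",h,52)[:,:2]; print(np.round(w,1).tolist(), np.linalg.norm(w-np.roll(w,-1,0),axis=1))
```

```text
3377.5
[[196.4, 176.3, 676.3, 307.5], [297.1, 163.7, 713.6, 8.4], [301.6, 199.9, 604.7, -5.4], [200.9, 212.5, 567.8, 291.7]]
[[567.4, 291.3], [602.8, -6.1], [709.8, 7.5], [674.8, 303.1]] [299.49459681 107.78402671 297.65578945 108.01477891]
```

Call:
step_arm(xyz=[[2.4,-3,1],[2.4,-3,1],[2.4,-3,1],[2.4,-3,1],[2.4,-3,1]], dr=[[0,0,0.003],[0,0,0],[0,0,0],[0,0,0],[0,0,0]], fingers=[0,0,0,0,0])

```text
time_s: 0.93
position: [469.3, -247.3, 163.3]
tool_rot: [-180.0, 0.0, 0.8]
wrist_force: [1.3, -0.7, -0.2]
opening: 1.002
grasp_force: 0.0
```

Call:
step_arm(xyz=[[2,-3,0],[0.7,-2,0],[0,0,0],[0,0,0]], dr=[[0,0,0],[0,0,0],[0,0,0],[0,0,0]], fingers=[0,0,0,0])

```text
time_s: 1.27
position: [495.1, -197.8, 163.5]
tool_rot: [180.0, 0.1, 0.9]
wrist_force: [-0.8, -0.7, 0.1]
opening: 1.0
grasp_force: 0.0
```

Run:
```python
from h import *
o=manip.get_obs(); print(o["position"],o["tool_rot"])
im=manip.capture("wrist"); cv2.imwrite("pics/w1.png",im[:,:,::-1])
```

```text
[ 495.05279571 -197.84187369  163.54524356] [1.79994987e+02 6.25198946e-02 9.25561279e-01]
```

View pics/w1.png

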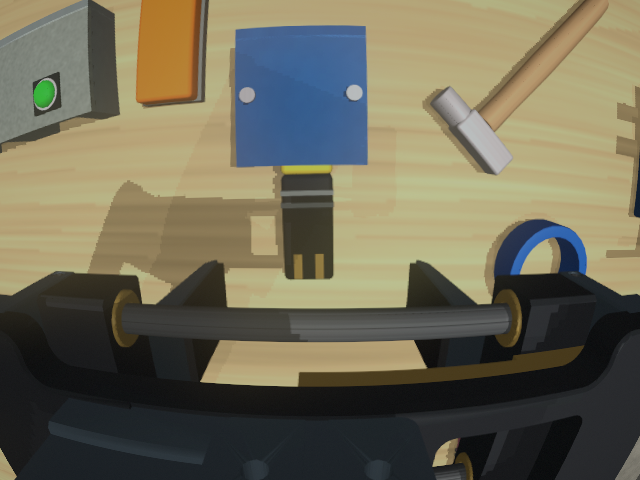

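The wrist view shows the black foot from (284,172) to (333,278), straight, with the sleeve front at row 165.

Run:
```python
from h import *
o=manip.get_obs()
px=[[284,185],[331,185],[285,272],[333,272],[309,278]]
print(np.round(wcast(px,36,o),1)); print("sleeve",np.round(wcast([[237,166],[367,164]],52,o),1)); print("dome",np.round(wcast([[45,93]],62,o),1))
```

```text
[[ 536.3 -173.1   36. ]
 [ 536.7 -210.8   36. ]
 [ 462.8 -173.5   36. ]
 [ 463.4 -214.1   36. ]
 [ 457.8 -193.9   36. ]]
sleeve [[ 552.5 -138.1   52. ]
 [ 554.9 -237.2   52. ]]
dome [[627.9  40.7  62. ]]
```

Call:
step_arm(xyz=[[1.7,-0.6,3],[1,0,3.5],[0,0,3.5],[0,0,3],[0,0,2.5]], dr=[[0,0,0],[0,0,0],[0,0,0],[0,0,0],[0,0,0]], fingers=[0,0,0,0,0])

```text
time_s: 1.73
position: [520.4, -193.6, 6.8]
tool_rot: [-180.0, 0.1, 0.7]
wrist_force: [-0.7, -0.4, 0.3]
opening: 0.997
grasp_force: 0.0
```

Call:
step_arm(xyz=[[0,0,0],[0,0,0],[0,0,0],[0,0,0],[0,0,0]], dr=[[0,0,0],[0,0,0],[0,0,0],[0,0,0],[0,0,0]], fingers=[0,255,255,255,255])

```text
time_s: 2.15
position: [523.1, -193.2, 10.9]
tool_rot: [179.9, -0.2, 0.7]
wrist_force: [0.3, 0.2, -0.2]
opening: 0.743
grasp_force: 0.0
```

Call:
step_arm(xyz=[[0,0,0],[0,0,0],[0,0,0],[0,0,0],[0,0,0]], dr=[[0,0,0],[0,0,0],[0,0,0],[0,0,0],[0,0,0]], fingers=[255,255,255,255,255])

```text
time_s: 2.57
position: [522.1, -192.0, 9.4]
tool_rot: [-180.0, -0.0, 0.7]
wrist_force: [-0.7, 1.5, 4.8]
opening: 0.463
grasp_force: 39.5
```

Gripped: the opening is 42 mm, which matches the lamp's width. Now I'll pull it straight out with a slight lift.

Call:
step_arm(xyz=[[0,0,-0.3],[-2,0,0],[-2.5,0,0],[-2.5,0,0],[-2.5,0,0]], dr=[[0,0,0],[0,0,0],[0,0,0],[0,0,0],[0,0,0]], fingers=[255,255,255,255,255])

```text
time_s: 2.98
position: [425.4, -193.5, 11.5]
tool_rot: [-180.0, 0.1, 0.8]
wrist_force: [0.0, -1.7, -1.7]
opening: 0.46
grasp_force: 39.6
```

Call:
step_arm(xyz=[[-2.5,0,0],[-1,0,0],[0,0,-0.5],[0,0,-0.5],[0,0,0]], dr=[[0,0,0],[0,0,0],[0,0,0],[0,0,0],[0,0,0]], fingers=[255,255,255,255,255])

```text
time_s: 3.4
position: [394.9, -195.4, 23.4]
tool_rot: [179.9, -0.3, 0.8]
wrist_force: [0.2, -0.9, -2.4]
opening: 0.462
grasp_force: 39.5
```

Call:
step_arm(xyz=[[0,0,-0.5],[0,0,0],[0,0,0],[0,0,0],[0,0,0]], dr=[[0,0,-0.12],[0,0,-0.12],[0,0,-0.12],[0,0,-0.12],[0,0,-0.12]], fingers=[255,255,255,255,255])

```text
time_s: 3.82
position: [394.2, -194.7, 27.4]
tool_rot: [179.9, -0.1, 35.5]
wrist_force: [-0.1, 0.3, -2.6]
opening: 0.464
grasp_force: 39.6
```

Call:
step_arm(xyz=[[0,0,0],[0,0,0],[0,0,0],[0,0,0],[0,0,0]], dr=[[0,0,-0.12],[0,0,-0.12],[0,0,-0.12],[0,0,-0.12],[0,0,-0.12]], fingers=[255,255,255,255,255])

```text
time_s: 4.23
position: [394.2, -194.7, 27.3]
tool_rot: [179.8, 0.0, 69.9]
wrist_force: [-0.7, -0.2, -1.9]
opening: 0.463
grasp_force: 39.6
```

Call:
step_arm(xyz=[[0,0,0],[0,0,0],[0,0,0],[0,0,0],[0,0,0]], dr=[[0,0,-0.12],[0,0,-0.12],[0,0,-0.12],[0,0,-0.12],[0,0,-0.12]], fingers=[255,255,255,255,255])

```text
time_s: 4.65
position: [394.2, -194.7, 27.3]
tool_rot: [179.9, 0.1, 104.3]
wrist_force: [-0.2, -0.3, -2.9]
opening: 0.458
grasp_force: 39.6
```

Call:
step_arm(xyz=[[0,0,0],[0,0,0],[0,0,0],[0,0,0],[0,0,0]], dr=[[0,0,-0.12],[0,0,-0.12],[0,0,-0.12],[0,0,-0.12],[0,0,-0.12]], fingers=[255,255,255,255,255])

```text
time_s: 5.07
position: [394.3, -194.8, 27.3]
tool_rot: [180.0, 0.2, 138.7]
wrist_force: [0.4, 1.7, -1.8]
opening: 0.462
grasp_force: 39.6
```

Call:
step_arm(xyz=[[0,0,0],[0,0,0],[0,0,0],[0,0,0],[0,0,0]], dr=[[0,0,-0.12],[0,0,-0.12],[0,0,-0.12],[0,0,-0.12],[0,0,-0.12]], fingers=[255,255,255,255,255])

```text
time_s: 5.48
position: [394.3, -194.8, 27.4]
tool_rot: [-179.9, 0.2, 173.0]
wrist_force: [-0.5, 0.7, -2.3]
opening: 0.458
grasp_force: 39.6
```

Call:
step_arm(xyz=[[0,0,0],[0,0,0],[-1.5,3.6,0],[-1.9,3.5,0],[-1.9,3.5,0]], dr=[[0,0,-0.122],[0,0,-0.122],[0,0,0],[0,0,0],[0,0,0]], fingers=[255,255,255,255,255])

```text
time_s: 5.9
position: [434.9, -81.9, 27.4]
tool_rot: [-179.9, 0.2, -173.5]
wrist_force: [-0.3, -0.0, -2.4]
opening: 0.461
grasp_force: 39.5
```

Call:
step_arm(xyz=[[-1.9,3.5,0],[-1.9,3.5,0],[-1.9,3.5,0],[0,0,0],[0,0,0]], dr=[[0,0,0],[0,0,0],[0,0,0],[0,0,0],[0,0,0]], fingers=[255,255,255,255,255])

```text
time_s: 6.32
position: [479.5, 30.6, 27.2]
tool_rot: [-180.0, 0.2, -173.1]
wrist_force: [-0.4, 0.2, -2.2]
opening: 0.458
grasp_force: 39.7
```

Run:
```python
from h import *
o=manip.get_obs(); print(o["position"],o["tool_rot"])
im=manip.capture("top"); cv2.imwrite("pics/t2.png",cv2.resize(im[140:340,190:400,::-1],None,fx=2.9,fy=2.9,interpolation=cv2.INTER_CUBIC))
```

```text
[479.48961436  30.62291256  27.22841745] [-1.79981403e+02  1.71322033e-01 -1.73060625e+02]
```

View pics/t2.png

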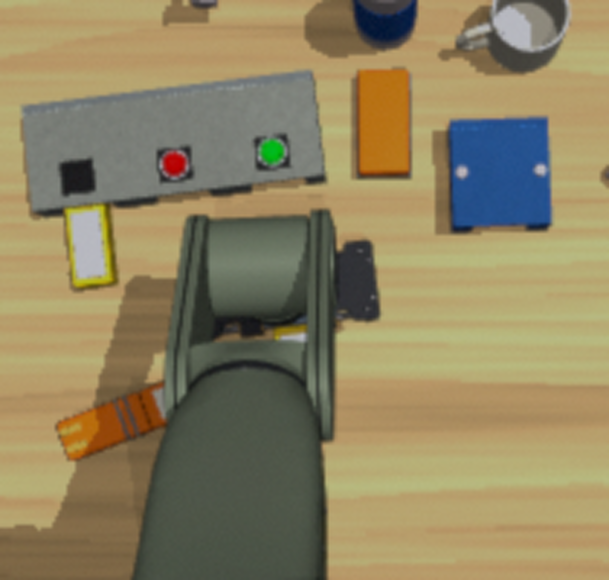

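The top crop shows the lamp in the gripper under the arm, with the dock ahead and the green dome at (272,151). The scene view can check the bay's line and the foot.

Run:
```python
from h import *
im=manip.capture("scene"); cv2.imwrite("pics/s2.png",cv2.resize(im[200:400,280:500,::-1],None,fx=3,fy=3,interpolation=cv2.INTER_CUBIC))
for n,lo,hi,roi in [("green",(45,120,80),(75,255,255),(330,290,390,340)),("red",(0,150,80),(8,255,255),(380,300,420,340))]:
    c=cv2.minAreaRect(big(mask(im,lo,hi,roi)))[0]
    for z in(55,60,65): print(n,np.round(c,1),np.round(cast("scene",[c],z),1))
```

```text
green [357.  309.5] [[626.3  49.2  55. ]]
green [357.  309.5] [[629.  50.  60.]]
green [357.  309.5] [[631.8  50.8  65. ]]
red [401.5 319.5] [[614.4 149.6  55. ]]
red [401.5 319.5] [[617.3 149.9  60. ]]
red [401.5 319.5] [[620.1 150.2  65. ]]
```

View pics/s2.png

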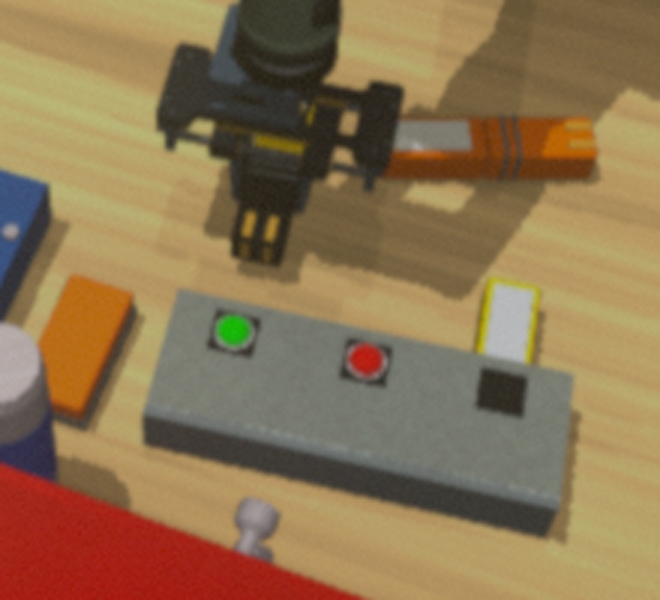

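The foot at (262,250) in the crop is lined up with the green bay, whose dome is at (233,330). The calculated bay line at x=479.5 gives y=30.5, against a measured 30.6. I'll lower the lamp and start the insertion.

Call:
step_arm(xyz=[[0,0,1],[0,0,0.65],[-2,0,0],[-2,0,0],[0,0,0]], dr=[[0,0,0],[0,0,0],[0,0,0],[0,0,0],[0,0,0]], fingers=[255,255,255,255,255])

```text
time_s: 6.83
position: [521.3, 31.8, 10.9]
tool_rot: [-180.0, 0.4, -173.5]
wrist_force: [2.9, 0.2, -2.3]
opening: 0.455
grasp_force: 40.0
```

Call:
step_arm(xyz=[[-1,0,0],[-1,0,0],[-1,0,0],[-1,0,0],[-1,0,0]], dr=[[0,0,0],[0,0,0],[0,0,0],[0,0,0],[0,0,0]], fingers=[255,255,255,255,255])

```text
time_s: 7.25
position: [567.2, 38.5, 10.4]
tool_rot: [-180.0, 0.0, -173.4]
wrist_force: [0.7, -0.8, -2.4]
opening: 0.457
grasp_force: 40.0
```

Call:
step_arm(xyz=[[0,0,0],[0,0,0.1]], dr=[[0,0,0],[0,0,0]], fingers=[255,255])

```text
time_s: 7.42
position: [567.6, 38.7, 9.9]
tool_rot: [-180.0, 0.1, -173.4]
wrist_force: [3.7, 0.0, 5.1]
opening: 0.461
grasp_force: 40.0
```

Call:
step_arm(xyz=[[0,0,0],[0,0,0],[0,0,0],[0,0,0],[0,0,0]], dr=[[0,0,0],[0,0,0],[0,0,0],[0,0,0],[0,0,0]], fingers=[50,50,50,50,50])

```text
time_s: 7.83
position: [565.8, 38.5, 9.5]
tool_rot: [-180.0, -0.0, -173.4]
wrist_force: [0.0, 0.4, 0.3]
opening: 0.786
grasp_force: 0.0
```

Call:
step_arm(xyz=[[2,0,0],[2.5,0,0],[2.5,0,0],[0,0,0],[0,0,0]], dr=[[0,0,0],[0,0,0],[0,0,0],[0,0,0],[0,0,0]], fingers=[50,50,50,50,50])

```text
time_s: 8.25
position: [495.6, 30.3, 9.6]
tool_rot: [-180.0, -0.0, -173.4]
wrist_force: [0.3, 0.1, -0.0]
opening: 0.806
grasp_force: 0.0
```

Call:
step_arm(xyz=[[0,0,0],[0,0,0],[0,0,0],[0,0,0],[0,0,0]], dr=[[0,0,0],[0,0,0],[0,0,0],[0,0,0],[0,0,0]], fingers=[255,255,255,255,255], newtons=30)

```text
time_s: 8.67
position: [497.2, 30.5, 9.3]
tool_rot: [-180.0, 0.0, -173.4]
wrist_force: [0.3, 0.5, 0.1]
opening: 0.471
grasp_force: 0.0
```

Call:
step_arm(xyz=[[0,0,0],[0,0,0],[0,0,0],[0,0.2,-0.1],[-1,0,0]], dr=[[0,0,0],[0,0,0],[0,0,0],[0,0,-0.006],[0,0,0]], fingers=[255,255,255,255,255])

```text
time_s: 9.08
position: [503.5, 33.7, 10.0]
tool_rot: [180.0, -0.3, -173.0]
wrist_force: [-2.5, -0.6, -1.6]
opening: 0.454
grasp_force: 30.0
```

Call:
step_arm(xyz=[[-1,0,0],[-1,0,0],[-1,0,0],[-1,0,0],[-0.5,0,0]], dr=[[0,0,0],[0,0,0],[0,0,0],[0,0,0],[0,0,0]], fingers=[255,255,255,255,255])

```text
time_s: 9.5
position: [553.4, 39.4, 10.4]
tool_rot: [-180.0, 0.1, -173.0]
wrist_force: [0.6, 0.2, -2.5]
opening: 0.466
grasp_force: 30.0
```

Call:
step_arm(xyz=[[-0.2,0,0],[-0.2,0,0],[-0.2,0,0],[0,0,0]], dr=[[0,0,0],[0,0,0],[0,0,0],[0,0,0]], fingers=[255,255,255,255])

```text
time_s: 9.83
position: [557.0, 39.9, 10.4]
tool_rot: [-180.0, -0.0, -173.0]
wrist_force: [-0.3, -0.1, -2.0]
opening: 0.455
grasp_force: 30.0
```

Call:
step_arm(xyz=[[-0.2,0,0],[0,0,0]], dr=[[0,0,0],[0,0,0]], fingers=[255,255])

```text
time_s: 10.0
position: [559.1, 40.1, 10.5]
tool_rot: [-180.0, 0.0, -173.0]
wrist_force: [-0.2, -0.0, -2.9]
opening: 0.465
grasp_force: 30.0
```

Call:
step_arm(xyz=[[-0.2,0,0],[-0.2,0,0],[0,0,0]], dr=[[0,0,0],[0,0,0],[0,0,0]], fingers=[255,255,255])

```text
time_s: 10.25
position: [562.8, 40.5, 10.4]
tool_rot: [-180.0, -0.1, -173.0]
wrist_force: [0.5, 0.3, -3.0]
opening: 0.459
grasp_force: 30.0
```

Call:
step_arm(xyz=[[-0.2,0,0],[0,0,0]], dr=[[0,0,0],[0,0,0]], fingers=[255,255])

```text
time_s: 10.42
position: [562.7, 40.6, 10.0]
tool_rot: [180.0, -0.3, -173.0]
wrist_force: [-4.9, -1.9, 0.2]
opening: 0.455
grasp_force: 30.0
```

Call:
step_arm(xyz=[[-0.1,0,0],[0,0,0],[0,0,0]], dr=[[0,0,0],[0,0,0],[0,0,0]], fingers=[255,255,255])

```text
time_s: 10.67
position: [562.7, 40.6, 9.9]
tool_rot: [180.0, -0.4, -173.0]
wrist_force: [-6.4, -1.6, -0.2]
opening: 0.457
grasp_force: 30.0
```

The lamp is against the back wall where predicted. I'll release it and back off.

Call:
step_arm(xyz=[[0.2,0,0.1],[0,0,0],[0,0,0],[0,0,0],[0,0,0]], dr=[[0,0,0],[0,0,0],[0,0,0],[0,0,0],[0,0,0]], fingers=[255,20,20,20,20])

```text
time_s: 11.08
position: [564.9, 40.8, 9.8]
tool_rot: [-180.0, 0.1, -173.0]
wrist_force: [-0.1, -0.5, 0.2]
opening: 0.725
grasp_force: 0.0
```

Call:
step_arm(xyz=[[0,0,0],[0,0,-2],[0,0,-3],[0,0,-3],[2,0,-3]], dr=[[0,0,0],[0,0,0],[0,0,0],[0,0,0],[0,0,0]], fingers=[20,20,20,20,20])

```text
time_s: 11.5
position: [547.4, 38.6, 120.9]
tool_rot: [-180.0, 0.3, -173.0]
wrist_force: [0.4, 1.2, 0.2]
opening: 0.92
grasp_force: 0.0
```

Call:
step_arm(xyz=[[3,0,-2],[3.5,0,-2],[3.5,0,-2],[3.5,0,0],[0,0,0]], dr=[[0,0,0],[0,0,0],[0,0,0],[0,0,0],[0,0,0]], fingers=[20,20,20,20,20])

```text
time_s: 11.92
position: [403.9, 21.4, 180.1]
tool_rot: [180.0, -0.2, -173.0]
wrist_force: [-0.7, -1.2, -0.4]
opening: 0.92
grasp_force: 0.0
```

Run:
```python
from h import *
im=manip.capture("top"); cv2.imwrite("pics/t3.png",cv2.resize(im[140:290,190:400,::-1],None,fx=3.6,fy=3.6,interpolation=cv2.INTER_CUBIC))
for n,roi in (("moved",(265,195,315,260)),("spare",(205,205,235,245))):
    m=mask(im,(22,120,90),(34,255,255),roi)
    if m.any():
        r=cv2.minAreaRect(cv2.convexHull(cv2.findNonZero(m))); b=cv2.boxPoints(r); print(n,np.round(np.c_[b,cast("top",b,36)[:,:2]],1).tolist())
```

```text
moved [[277.9, 202.9, 598.6, 66.3], [292.6, 201.0, 604.1, 22.2], [296.2, 229.6, 518.3, 11.2], [281.4, 231.4, 512.9, 55.1]]
spare [[211.4, 211.2, 574.0, 264.7], [227.6, 209.4, 579.4, 216.3], [230.7, 237.6, 494.8, 205.5], [214.5, 239.4, 489.5, 253.7]]
```

View pics/t3.png

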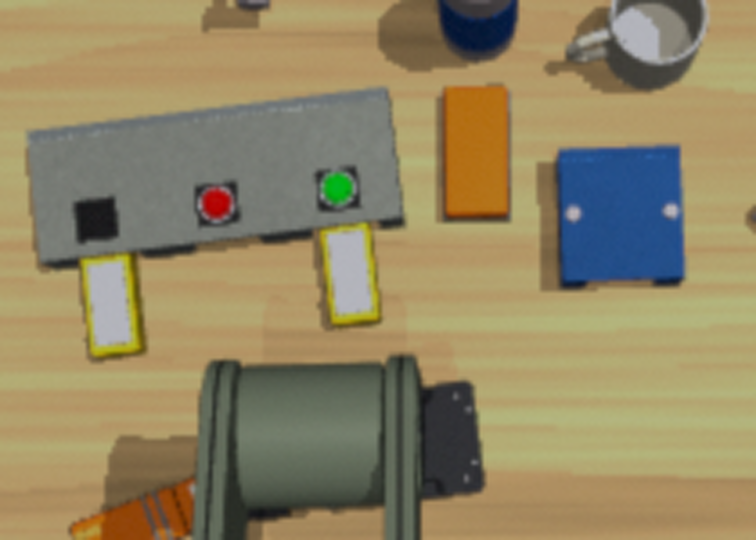

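The picture shows the lamp in the green bay, head out at (350,275), lens up. Its head end is level with the spare's to within 1 mm, and it sits 198 mm across from it, as it should. I'll hand it in.

```bash
python3 -c "
from cell import manip
print(manip.sign_off())"
```

```text
the job is handed in; nothing more can be done
None
```

The lamp is on charge in the green-pilot bay, foot against the back wall and lens up; the job is handed in at about 12 s on the robot's clock, and the spare and the other things in view look undisturbed.

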